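# Seat the slide-spinner rotor on its drive cross

### The arm

A 6-joint arm with a two-finger parallel gripper is mounted at the origin on the work surface. World frame = base frame: x ahead of the robot, y to its left, z up, the work surface at z = 0. Lengths are in mm, angles in degrees, forces in N, time in s.
With the tool pointing down it reaches from about 300 to 850 mm from the base axis. Payload 4.2 kg.
Tool frame: the origin (TCP) lies at the very end of the fingers, on their centre line; the grasp point (between the pads) lies 19 mm behind it (env.grasp_offset is the distance from the TCP to the grasp point, in mm); z points along the fingers, y is the line along which they close (so a half turn about z gives the same grasp; the last joint's range is limited). The gripper opens to 91 mm and grips with 3 to 60 N. Pads are 32 mm wide; open, the fingers measure 118 mm over their backs; the gripper's body (76 mm by 178 mm) begins 60 mm behind the grasp point.
Start: joints at [62.796, 18.312, 89.639, -0, 72.044, -1.146], TCP at [252.592, 516.566, 213.976] pointing down, gripper open.
Joint ranges: [-177.97, 177.97], [-48.28, 115.42], [12.27, 149.76], [-77.06, 257.06], [2.81, 150.46], [-146.56, 146.56]. Speed limits (degrees/s): [147.25, 147.25, 180, 180, 180, 180].

### API

Orientations are given as [roll, pitch, yaw] about the fixed x, y, z axes, in that order (R = Rz(yaw) Ry(pitch) Rx(roll)).
In Python, from workcell import env gives the robot as it stands. The module is installed in compiled form; this text tells all that it offers.
- The arm moves only by the tool send_rows, never from a script. Its argument "motion" is a list of rows, each an object of numbers: "tx", "ty", "tz": the shift along the tool's x, y, z in units of 500 mm (1.0 is 500 mm); "rx", "ry", "rz": the turn, a rotation vector about the tool's x, y, z in units of 30 degrees (1.0 is 30 degrees); "gripper": the closure, from -1 (fully open) to 1 (shut). In form: [{"tx": .., "ty": .., "tz": .., "rx": .., "ry": .., "rz": .., "gripper": ..}, ...]. A call has 1 to 12 rows; each row shifts and turns the commanded pose from where the row before left it, along the tool's axes as they then stand; what a row does not reach is not made up. A row lasts 1/8 s, in which the tool goes at most 62.5 mm and 10.7 degrees, less where a joint would pass 70% of its speed; a pose out of reach is approached as far as the arm can. A call with a number of a shift or a turn outside -1 to 1 is refused whole. A call with a gripper value outside its range is refused whole. The fingers move at their own pace and stop on an object; "grip_force" is the grip in N (left out, the last holds). Time passes only in rows, so rows that do not move let the fingers close. It gives the time, the measured TCP pose, the force, the opening and the grip force at its end, in the units of the state.
- env.state(): the state, without advancing time (a new reading comes with each control period).
- env.grab_frame(name): name is "scene" or "top" or "wrist"; returns a dict with "frame" (480x640x3 uint8, red, green, blue), "vertical_fov" (degrees; the focal length in pixels is half the picture's height over the tangent of half this angle, whatever the lens; pixels are square), "cx", "cy" (the principal point, pixels), "rvec" (rotation vector, rad) and "tvec" (3), from world to camera coordinates, as OpenCV has them; the wrist camera has in their place "T_tool_cam" (4x4, takes a point from camera to tool coordinates, whose origin is the TCP and whose axes are the flange's). Camera axes: x right, y down, z forward; pixel columns grow to the right and rows downward; lengths in mm; the calibration is good to about 2 mm. A picture is of the moment at which its call begins: read the wrist's pose just before it. There is no depth.
- env.job_done(): hands the job in; it is judged then, once.
The state is a dict: "time_s": time; "qpos": joint angles; "qvel": joint speeds; "effort": joint torques, N m; "ee_pos": TCP position; "ee_rot": TCP orientation; "force": force on the tool from outside, world axes, zero at the start; "torque": the same for the moment, N m; "gripper_width": finger opening in mm; "gripper_force": force on a finger pad.
Only numpy, scipy, OpenCV 4.12 (cv2) and the standard library are available. Lean on these libraries where they do the work, as an engineer would, in place of code of your own. Each camera call takes 0.05 s, during which the arm holds its last target. There are 200 camera calls.

### The job

The slide spinner's rotor is riding high on its drive cross. Draw the lock bolt back out of the rotor's rim, then turn the rotor by its bar handle while pressing down only lightly until it drops onto the drive, and press it fully home. Leave the bolt drawn back, let go, and leave the other things on the bench where they are.

Things in the scene. Friction and masses are not known exactly. Their poses are not given: they have to be found in the camera images.
- machine: Slide spinner: low white cabinet with a grey deck, fixed to the bench, 250 mm (its x) by 310 mm (its y, from -190 to +120), deck 70 mm above the bench, control window on its -x side. Origin: on the bench top directly under the rotor's axis; z up.
- drive (a point): Point on the machine's axis at the top of the drive arms, 92 mm above the bench; axes as the machine's. Hidden under the rotor, four arms stick out of the spindle like a plus sign. Their direction varies and cannot be read: the nearest arm is 0.38 to 1.19 rad from the rotor's starting x, whichever way you turn. A brake holds the arms (slips above 0.5 N m). The rotor rides on their tops.
- rotor: Loose aluminium rotor, 0.36 to 0.54 kg: round plate 128 mm across with eight 14 mm wide rim lugs (156 mm over the lugs), a square sleeve below, a bar handle above. Origin: centre of the sleeve's foot; z up, x along the bar. In its z: plate 46 to 58 mm, black bar 58 to 102 mm, 90 mm long (x), 16 mm thick (y). Its origin is 92 mm above the machine's when riding high, 82.5 mm when home.
- rotor_foot (a point): Same point as the rotor's origin. The sleeve has 1.3 mm clearance on the 20 mm spindle (29 mm deep when high) and 16 mm slots along its x and y for the 10 mm arms: it drops when its x is within about 0.06 rad of an arm. The last 9 mm push down a stiff rubber seat that takes 6 N in all, more than the rotor's weight: press with 2 to 6 N (20 N is still fine). It then stays down.
- rotor_grip (a point): Centre of the grip zone of the rotor's bar handle, on the rotor's axis, 88 mm above the rotor's origin and 14 mm below the handle's top; x along the bar. There is free space all round the bar down to the plate, 30 mm below this point.
- lock_bolt (a joint): How far the lock bolt is drawn back, m: 0 to 0.004 at the start (its nose is between two rim lugs, so that the rotor can turn only a few degrees), 0.03 fully back, clear of the lugs from 0.012. It slides straight out along the machine's -y, with about 2 N of friction, and stays where it is left.
- bolt_knob (a point): Grip point of the lock bolt's black upright knob, 22 x 22 mm and 32 mm tall, 14 mm below its top, on the steel bolt (30 mm wide) that lies on a white pedestal. At the start about 115 mm from the rotor's axis on the machine's -y side, 171 mm above the bench. Axes as the machine's.
- knife_case: Bystander: blue plastic blade case, 50 x 120 x 42 mm, on the bench to the +y side of the machine. Origin: centre of its underside.
- jar: Bystander: closed jar, 60 mm across and 85 mm high, on the bench to the -y side of the machine. Origin: centre of its underside.
- screwdriver: Bystander: screwdriver with a black handle, 190 mm long, 26 mm thick, lying on the bench on the robot's side of the machine. Origin: its middle, on the bench.
Mind the look-alikes: they are no part of the job. Of the things shaped like the rotor, the aluminium one is meant.

How it is judged:
By the outcome, as a careful person would: the job done as asked, in the order asked, and still so for the second after the job is handed in, with the robot touching nothing.
It also fails if it takes over 54 s, if anything falls off the work surface, if the arm or the gripper's body presses on something with over 40 N, if the wrist force passes 120 N, or if a joint passes its speed limit or range.

## Working session

There is one attempt and no reset: what is moved stays moved. The work goes in short steps, Python scripts to look and compute and a tool call to move; the robot and the scene stay as the last step left them, time stands still between calls to the robot, and variables do not carry over. Pictures are saved under pics/ and viewed, at most 10 in all, crops included, and the job is handed in when it is done.

Besides the shell and the picture viewer there is one more tool, called after "Call:" as a command line: name --argument value ..., lists and objects as JSON in quotes. send_rows: Moves the arm, as the interface text tells. Shifts and turns lie within -1 to 1; 1 stands for 500 mm of shift or 30 degrees of turn. Its arguments: {"type":"object","properties":{"motion":{"type":"array"},"grip_force":{"type":"number"}},"required":["motion"]}

```bash
mkdir -p pics; cat > h.py <<'E'
import numpy as np,cv2,pickle
from workcell import env
from scipy.spatial.transform import Rotation as R
def grab(n):
    s=env.state(); f=env.grab_frame(n); f['st']=s; return f
def cam(f):
    K=(f['frame'].shape[0]/2)/np.tan(np.radians(f['vertical_fov'])/2)
    if 'T_tool_cam' in f:
        T=np.eye(4);T[:3,:3]=R.from_euler('xyz',f['st']['ee_rot'],degrees=True).as_matrix();T[:3,3]=f['st']['ee_pos']
        W=T@np.array(f['T_tool_cam']);return K,W[:3,:3],W[:3,3]
    M=cv2.Rodrigues(np.array(f['rvec'],float))[0];return K,M.T,-M.T@np.array(f['tvec'],float).ravel()
def ray(f,u,v,z):
    K,M,c=cam(f);d=M@np.array([(u-f['cx'])/K,(v-f['cy'])/K,1.]);return c+d*(z-c[2])/d[2]
def proj(f,p):
    K,M,c=cam(f);q=M.T@(np.array(p,float)-c);return q[:2]/q[2]*K+[f['cx'],f['cy']]
E
python3 - <<'E'
from h import *
for n in('scene','top'):
    f=grab(n);pickle.dump(f,open(n+'.pkl','wb'));cv2.imwrite(f'pics/{n}.png',f['frame'][:,:,::-1]);print(n,f['vertical_fov'],cam(f)[2])
print(env.state())
E
```

```text
scene 54.64488957454096 [1204.77431362  441.01619335  813.65432928]
top 57.65473827607588 [434.31124099   5.37939206 918.8599521 ]
{'time_s': 0.1, 'qpos': array([ 6.27939047e+01,  1.83462015e+01,  8.96993051e+01, -1.18448566e-03,
        7.20435885e+01, -1.14539936e+00]), 'qvel': array([ 0.05925158, -0.04506648, -0.1697394 ,  0.10411682, -0.09784986,
       -0.02781194]), 'effort': array([ 5.84162772e-04, -4.13330805e+01, -2.32509238e+01,  7.30306841e-02,
        4.21950035e-02, -4.32831166e-05]), 'ee_pos': array([252.40491354, 516.13743584, 213.22291575]), 'ee_rot': array([-1.79910900e+02, -6.54981346e-04,  1.53939670e+02]), 'force': array([ 0.0039734 ,  1.11944177, -0.32124119]), 'torque': array([0.00743994, 0.04224663, 0.00063758]), 'gripper_force': 0.0, 'gripper_width': 91.00255841419438}
```

View pics/top.png

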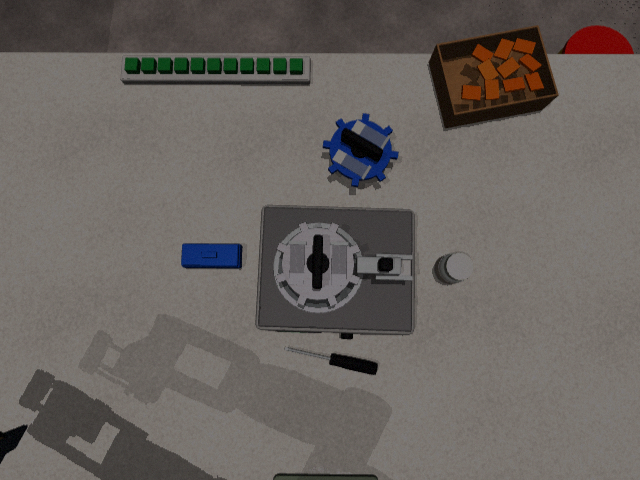

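View pics/scene.png

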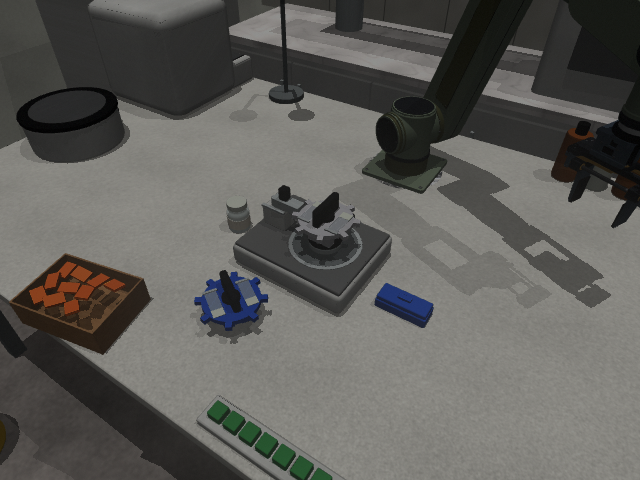

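The top view shows the aluminium rotor at (318,265) with its bar at (318,262). The bolt knob is at (385,264). The look-alikes are the blue rotor at (361,152) and the dark bump on the window side at (346,336). By the description I choose the aluminium rotor on the white/grey machine.

```bash
python3 - <<'E'
from h import *
f=pickle.load(open('top.pkl','rb'));g=f['frame'].max(2)
m=(g<45).astype(np.uint8)
n,l,s,c=cv2.connectedComponentsWithStats(m)
for i in range(1,n):
    x,y,w,h,a=s[i]
    if 290<x<420 and 200<y<320 and a>40:
        pts=np.argwhere(l==i)[:,::-1].astype(np.float32);print(s[i],c[i],cv2.minAreaRect(pts))
        for z in(194,185): print(z,ray(f,*c[i],z))
# cabinet outline
for p in[(262,206),(414,209),(414,332),(257,328)]: print(p,ray(f,*p,70))
cv2.imwrite('pics/crop.png',cv2.resize(f['frame'][195:345,245:425,::-1],None,fx=4,fy=4))
E
```

```text
[307 235  22  54 706] [317.3611898  262.08923513] ((317.5, 261.5), (53.0, 21.0), 90.0)
194 [502.41054095  16.50089573 194.        ]
185 [503.2560749   16.63898245 185.        ]
[353 255   6  22  56] [355.05357143 267.35714286] ((354.45733642578125, 265.6158447265625), (21.42371940612793, 4.748556137084961), 83.6598129272461)
194 [494.01814985 -46.28762748 194.        ]
185 [494.75948227 -46.92913509 185.        ]
[378 257  15  15 196] [384.98979592 264.30102041] ((385.0, 264.0), (14.0, 14.0), 90.0)
194 [499.4356745  -96.11304928 194.        ]
185 [500.24427194 -97.37319887 185.        ]
[362 274  43  11 197] [380.50253807 279.70558376] ((383.07122802734375, 278.7926025390625), (42.171607971191406, 9.188767433166504), 1.847610354423523)
194 [473.80508319 -88.33235083 194.        ]
185 [474.2954463  -89.49589378 185.        ]
[304 299  26   7  84] [317.07142857 301.57142857] ((316.6282958984375, 301.5491027832031), (25.01984214782715, 5.99433708190918), 2.4895529747009277)
194 [437.19337458  16.44900061 194.        ]
185 [437.22915971  16.58644299 185.        ]
(262, 206) [625.41088357 129.56847116  70.        ]
(414, 209) [ 620.96184589 -172.50684094   70.        ]
(414, 332) [ 381.53899997 -166.91808607   70.        ]
(257, 328) [386.78453828 132.90034098  70.        ]
```

View pics/crop.png

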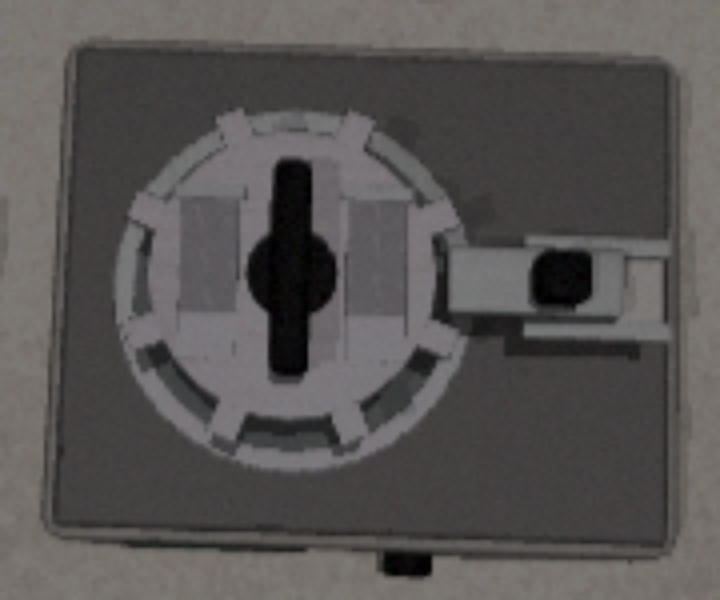

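The close crop confirms the aluminium rotor, its bar and the bolt knob. The bar runs about along world x, with machine yaw about -1°. Next I move above the knob.

Call:
send_rows --motion '[{"tx":-0.082,"ty":-0.0738,"tz":-0.0043,"gripper":-1},{"tx":-0.082,"ty":-0.0738,"tz":-0.0043,"gripper":-1},{"tx":-0.082,"ty":-0.0738,"tz":-0.0043,"gripper":-1},{"tx":-0.082,"ty":-0.0738,"tz":-0.0043,"gripper":-1},{"tx":-0.082,"ty":-0.0738,"tz":-0.0043,"gripper":-1},{"tx":-0.082,"ty":-0.0738,"tz":-0.0043,"gripper":-1},{"tx":-0.082,"ty":-0.0738,"tz":-0.0043,"gripper":-1},{"tx":-0.082,"ty":-0.0738,"tz":-0.0043,"gripper":-1},{"tx":-0.082,"ty":-0.0738,"tz":-0.0043,"gripper":-1},{"tx":-0.082,"ty":-0.0738,"tz":-0.0043,"gripper":-1},{"tx":-0.082,"ty":-0.0738,"tz":-0.0043,"gripper":-1},{"tx":-0.082,"ty":-0.0738,"tz":-0.0043,"gripper":-1}]'

```text
invalid input at $.motion[0]: expected keys tx, ty, tz, rx, ry, rz, gripper
```

Call:
send_rows --motion '[{"rz":0.3095,"gripper":-1},{"rz":0.3095,"gripper":-1},{"rz":0.3095,"gripper":-1},{"rz":0.3095,"gripper":-1},{"rz":0.3095,"gripper":-1},{"rz":0.3095,"gripper":-1},{"rz":0.3095,"gripper":-1},{"gripper":-1},{"gripper":-1}]'

```text
invalid input at $.motion[0]: expected keys tx, ty, tz, rx, ry, rz, gripper
```

```bash
python3 - <<'E'
from h import *
f=grab('wrist');pickle.dump(f,open('w1.pkl','wb'));cv2.imwrite('pics/w1.png',f['frame'][:,:,::-1]);print(f['st']['ee_pos'],f['st']['ee_rot'],f['st']['force'],cam(f)[2],proj(f,[500,-97.5,185]),proj(f,[503,16.5,194]))
E
```

```text
[252.40491354 516.13743584 213.22291575] [-1.79910900e+02 -6.54981346e-04  1.53939670e+02] [ 0.0039734   1.11944177 -0.32124119] [181.08232451 550.06035258 384.08511818] [-224.19304688  846.45229847] [-124.78130344  830.79401064]
```

View pics/w1.png

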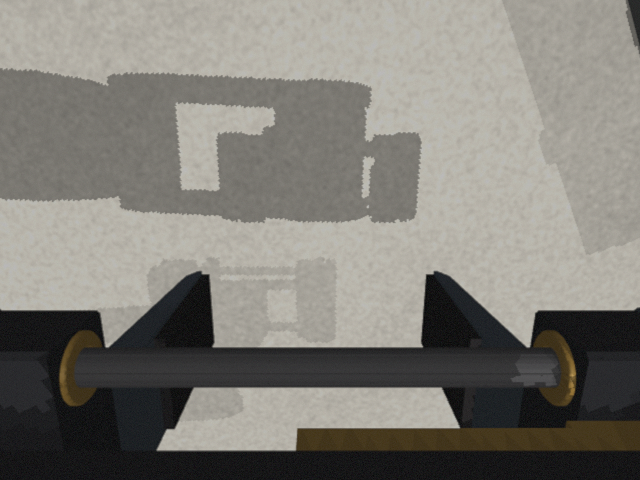

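The moves were refused because every key is required, so this wrist picture shows only the bench and the open fingers. I am resending with all keys.

Call:
send_rows --motion '[{"tx":-0.082,"ty":-0.0738,"tz":-0.0043,"rx":0,"ry":0,"rz":0,"gripper":-1},{"tx":-0.082,"ty":-0.0738,"tz":-0.0043,"rx":0,"ry":0,"rz":0,"gripper":-1},{"tx":-0.082,"ty":-0.0738,"tz":-0.0043,"rx":0,"ry":0,"rz":0,"gripper":-1},{"tx":-0.082,"ty":-0.0738,"tz":-0.0043,"rx":0,"ry":0,"rz":0,"gripper":-1},{"tx":-0.082,"ty":-0.0738,"tz":-0.0043,"rx":0,"ry":0,"rz":0,"gripper":-1},{"tx":-0.082,"ty":-0.0738,"tz":-0.0043,"rx":0,"ry":0,"rz":0,"gripper":-1},{"tx":-0.082,"ty":-0.0738,"tz":-0.0043,"rx":0,"ry":0,"rz":0,"gripper":-1},{"tx":-0.082,"ty":-0.0738,"tz":-0.0043,"rx":0,"ry":0,"rz":0,"gripper":-1},{"tx":-0.082,"ty":-0.0738,"tz":-0.0043,"rx":0,"ry":0,"rz":0,"gripper":-1},{"tx":-0.082,"ty":-0.0738,"tz":-0.0043,"rx":0,"ry":0,"rz":0,"gripper":-1},{"tx":-0.082,"ty":-0.0738,"tz":-0.0043,"rx":0,"ry":0,"rz":0,"gripper":-1},{"tx":-0.082,"ty":-0.0738,"tz":-0.0043,"rx":0,"ry":0,"rz":0,"gripper":-1}]'

```text
time_s: 1.65
ee_pos: [500.4, -99.1, 239.7]
ee_rot: [180.0, -0.0, 153.9]
force: [0.0, 0.8, 0.2]
gripper_width: 91.3
gripper_force: 0.0
```

Call:
send_rows --motion '[{"tx":0,"ty":0,"tz":0,"rx":0,"ry":0,"rz":0.3095,"gripper":-1},{"tx":0,"ty":0,"tz":0,"rx":0,"ry":0,"rz":0.3095,"gripper":-1},{"tx":0,"ty":0,"tz":0,"rx":0,"ry":0,"rz":0.3095,"gripper":-1},{"tx":0,"ty":0,"tz":0,"rx":0,"ry":0,"rz":0.3095,"gripper":-1},{"tx":0,"ty":0,"tz":0,"rx":0,"ry":0,"rz":0.3095,"gripper":-1},{"tx":0,"ty":0,"tz":0,"rx":0,"ry":0,"rz":0.3095,"gripper":-1},{"tx":0,"ty":0,"tz":0,"rx":0,"ry":0,"rz":0.3095,"gripper":-1},{"tx":0,"ty":0,"tz":0,"rx":0,"ry":0,"rz":0,"gripper":-1},{"tx":0,"ty":0,"tz":0,"rx":0,"ry":0,"rz":0,"gripper":-1}]'

```text
time_s: 2.78
ee_pos: [500.0, -97.4, 239.6]
ee_rot: [-180.0, -0.0, 89.1]
force: [0.8, 0.7, 0.1]
gripper_width: 91.1
gripper_force: 0.0
```

```bash
python3 - <<'E'
from h import *
f=grab('wrist');pickle.dump(f,open('w2.pkl','wb'));cv2.imwrite('pics/w2.png',f['frame'][:,:,::-1]);print(f['st']['ee_pos'],f['st']['ee_rot'],f['st']['force'],cam(f)[2],proj(f,[500,-97.5,185]),proj(f,[503,16.5,194]))
E
```

```text
[499.95252346 -97.35704966 239.58706156] [-1.79981800e+02 -6.72723698e-03  8.90774217e+01] [0.81512603 0.65076815 0.11127779] [500.68243583 -19.48464425 410.45785863] [318.29089213 265.53250605] [321.37481337  37.67634897]
```

View pics/w2.png

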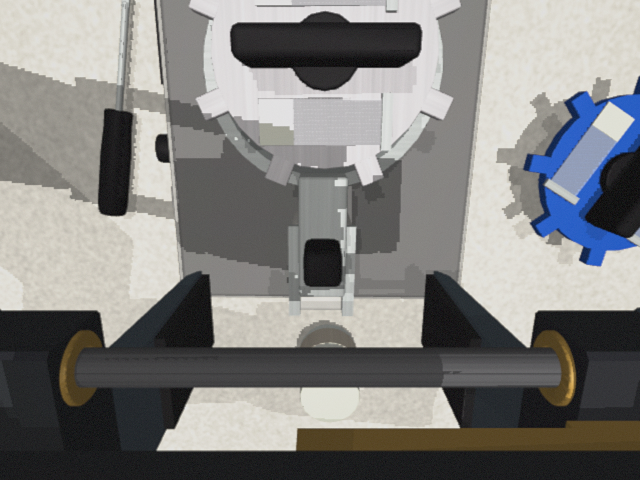

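The wrist view shows the knob at (323,263), about 2 mm further in +x than I estimated, and the bar centre at (326,43). I descend and grip the knob.

Call:
send_rows --motion '[{"tx":0,"ty":0.004,"tz":0.06,"rx":0,"ry":0,"rz":0,"gripper":-1},{"tx":0,"ty":0,"tz":0.06,"rx":0,"ry":0,"rz":0,"gripper":-1},{"tx":0,"ty":0,"tz":0.042,"rx":0,"ry":0,"rz":0,"gripper":-1},{"tx":0,"ty":0,"tz":0,"rx":0,"ry":0,"rz":0,"gripper":1},{"tx":0,"ty":0,"tz":0,"rx":0,"ry":0,"rz":0,"gripper":1},{"tx":0,"ty":0,"tz":0,"rx":0,"ry":0,"rz":0,"gripper":1},{"tx":0,"ty":0,"tz":0,"rx":0,"ry":0,"rz":0,"gripper":1},{"tx":0,"ty":0,"tz":0,"rx":0,"ry":0,"rz":0,"gripper":1},{"tx":0,"ty":0,"tz":0,"rx":0,"ry":0,"rz":0,"gripper":1}]' --grip_force 15

```text
time_s: 3.95
ee_pos: [502.1, -97.4, 158.9]
ee_rot: [180.0, -0.0, 89.0]
force: [0.4, -0.1, -0.6]
gripper_width: 33.8
gripper_force: 0.0
```

Call:
send_rows --motion '[{"tx":0,"ty":0,"tz":0,"rx":0,"ry":0,"rz":0,"gripper":1},{"tx":0,"ty":0,"tz":0,"rx":0,"ry":0,"rz":0,"gripper":1},{"tx":0,"ty":0,"tz":0,"rx":0,"ry":0,"rz":0,"gripper":1},{"tx":0,"ty":0,"tz":0,"rx":0,"ry":0,"rz":0,"gripper":1}]'

```text
time_s: 4.45
ee_pos: [502.7, -97.4, 158.8]
ee_rot: [179.9, -0.0, 88.9]
force: [3.2, 0.7, -1.0]
gripper_width: 21.8
gripper_force: 15.0
```

Call:
send_rows --motion '[{"tx":-0.0085,"ty":0,"tz":0,"rx":0,"ry":0,"rz":0,"gripper":1},{"tx":-0.0085,"ty":0,"tz":0,"rx":0,"ry":0,"rz":0,"gripper":1},{"tx":-0.0085,"ty":0,"tz":0,"rx":0,"ry":0,"rz":0,"gripper":1},{"tx":-0.0085,"ty":0,"tz":0,"rx":0,"ry":0,"rz":0,"gripper":1},{"tx":-0.0085,"ty":0,"tz":0,"rx":0,"ry":0,"rz":0,"gripper":1},{"tx":-0.0085,"ty":0,"tz":0,"rx":0,"ry":0,"rz":0,"gripper":1},{"tx":0,"ty":0,"tz":0,"rx":0,"ry":0,"rz":0,"gripper":1},{"tx":0,"ty":0,"tz":0,"rx":0,"ry":0,"rz":0,"gripper":1}]'

```text
time_s: 5.45
ee_pos: [502.1, -123.5, 158.8]
ee_rot: [179.9, 0.1, 88.9]
force: [5.4, -1.1, -3.0]
gripper_width: 21.8
gripper_force: 15.0
```

Call:
send_rows --motion '[{"tx":0,"ty":0,"tz":0,"rx":0,"ry":0,"rz":0,"gripper":-1},{"tx":0,"ty":0,"tz":0,"rx":0,"ry":0,"rz":0,"gripper":-1},{"tx":0,"ty":0,"tz":0,"rx":0,"ry":0,"rz":0,"gripper":-1},{"tx":0,"ty":0,"tz":0,"rx":0,"ry":0,"rz":0,"gripper":-1},{"tx":0,"ty":0,"tz":-0.06,"rx":0,"ry":0,"rz":0,"gripper":-1},{"tx":0,"ty":0,"tz":-0.06,"rx":0,"ry":0,"rz":0,"gripper":-1},{"tx":0,"ty":0,"tz":-0.06,"rx":0,"ry":0,"rz":0,"gripper":-1},{"tx":0,"ty":0,"tz":0,"rx":0,"ry":0,"rz":0,"gripper":-1},{"tx":0,"ty":0,"tz":0,"rx":0,"ry":0,"rz":0,"gripper":-1}]'

```text
time_s: 6.58
ee_pos: [500.9, -122.7, 247.7]
ee_rot: [-179.9, -0.0, 88.9]
force: [-0.0, 0.4, -0.2]
gripper_width: 91.3
gripper_force: 0.0
```

```bash
python3 - <<'E'
from h import *
f=grab('wrist');pickle.dump(f,open('w3.pkl','wb'));cv2.imwrite('pics/w3.png',f['frame'][:,:,::-1]);print(f['st']['ee_pos'],f['st']['ee_rot'],f['st']['force'],f['st']['qpos'])
m=(f['frame'].max(2)<50).astype(np.uint8)
n,l,s,c=cv2.connectedComponentsWithStats(m)
for i in range(1,n):
    if s[i][4]>300 and s[i][1]<270: print(s[i],c[i])
for p in[[504.5,15,194],[504.5,15,191],[501.5,-123.5,185]]:print(proj(f,p))
E
```

```text
[ 500.91165009 -122.7220556   247.71962179] [-1.79897331e+02 -2.58899195e-02  8.89482641e+01] [-0.02953126  0.43712954 -0.21699029] [-1.50440794e+01  1.18245947e+01  9.37390476e+01  3.08277509e-04
  7.45422403e+01 -1.39924492e+01]
[ 231    0  183   44 4332] [321.33818098  13.710988  ]
[  98   80   34  108 3006] [114.16999335 134.26779774]
[ 584  110   56   91 3312] [617.79408213 161.22886473]
[ 302  237   36   46 1561] [319.56502242 259.41319667]
[321.26693127 -15.43085078]
[321.22227999 -13.50924808]
[319.38485704 261.95297238]
```

View pics/w3.png

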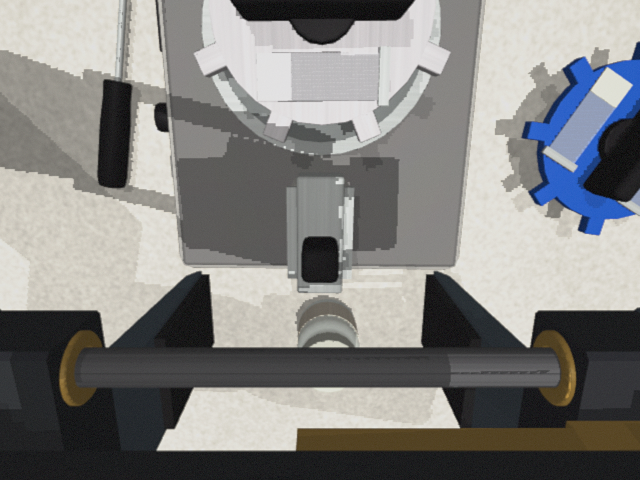

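The bolt nose is now clear of the rim lugs, with the knob at (320,259). Next I go over the bar and turn the gripper across it.

Call:
send_rows --motion '[{"tx":0.0555,"ty":0.0002,"tz":0,"rx":0,"ry":0,"rz":0,"gripper":-1},{"tx":0.0555,"ty":0.0002,"tz":0,"rx":0,"ry":0,"rz":0,"gripper":-1},{"tx":0.0555,"ty":0.0002,"tz":0,"rx":0,"ry":0,"rz":0,"gripper":-1},{"tx":0.0555,"ty":0.0002,"tz":0,"rx":0,"ry":0,"rz":0,"gripper":-1},{"tx":0.0555,"ty":0.0002,"tz":0,"rx":0,"ry":0,"rz":0,"gripper":-1}]'

```text
time_s: 7.25
ee_pos: [503.8, 16.7, 247.2]
ee_rot: [-179.8, 0.0, 88.9]
force: [0.0, 0.1, 0.1]
gripper_width: 91.3
gripper_force: 0.0
```

Call:
send_rows --motion '[{"tx":0,"ty":0,"tz":0,"rx":0,"ry":0,"rz":-0.3335,"gripper":-1},{"tx":0,"ty":0,"tz":0,"rx":0,"ry":0,"rz":-0.3335,"gripper":-1},{"tx":0,"ty":0,"tz":0,"rx":0,"ry":0,"rz":-0.3335,"gripper":-1},{"tx":0,"ty":0,"tz":0,"rx":0,"ry":0,"rz":-0.3335,"gripper":-1},{"tx":0,"ty":0,"tz":0,"rx":0,"ry":0,"rz":-0.3335,"gripper":-1},{"tx":0,"ty":0,"tz":0,"rx":0,"ry":0,"rz":-0.3335,"gripper":-1},{"tx":0,"ty":0,"tz":0,"rx":0,"ry":0,"rz":-0.3335,"gripper":-1},{"tx":0,"ty":0,"tz":0,"rx":0,"ry":0,"rz":-0.3335,"gripper":-1},{"tx":0,"ty":0,"tz":0,"rx":0,"ry":0,"rz":-0.3335,"gripper":-1},{"tx":0,"ty":0,"tz":0,"rx":0,"ry":0,"rz":0,"gripper":-1},{"tx":0,"ty":0,"tz":0,"rx":0,"ry":0,"rz":0,"gripper":-1}]'

```text
time_s: 8.62
ee_pos: [504.3, 15.8, 248.0]
ee_rot: [180.0, -0.1, 178.8]
force: [-0.6, -0.3, 0.4]
gripper_width: 91.0
gripper_force: 0.0
```

```bash
python3 - <<'E'
from h import *
f=grab('wrist');pickle.dump(f,open('w4.pkl','wb'));cv2.imwrite('pics/w4.png',f['frame'][:,:,::-1]);print(f['st']['ee_pos'],f['st']['ee_rot'],f['st']['force'],f['st']['qpos'],cam(f)[2])
m=(f['frame'].max(2)<50).astype(np.uint8)
n,l,s,c=cv2.connectedComponentsWithStats(m)
for i in range(1,n):
    if s[i][4]>300 and s[i][1]<340: print(s[i],c[i])
for p in[[504,16,194],[549,16,194],[459,16,194]]:print(proj(f,p))
E
```

```text
[504.32577126  15.83290218 248.0250362 ] [ 1.79996099e+02 -8.08991020e-02  1.78849773e+02] [-0.64414304 -0.28947186  0.35121045] [ 4.88061489e-01  1.07713027e+01  9.50574080e+01  6.45411733e-03
  7.42520439e+01 -8.83634649e+01] [425.12349839  16.43794465 418.99770948]
[218   0  67  12 431] [260.28770302   3.5638051 ]
[232  46  28  14 321] [245.89096573  52.51713396]
[ 289  180   61  160 5462] [318.86305383 256.00183083]
[  55  234   59   44 2130] [ 83.92253521 255.59342723]
[  367   273   273   155 14842] [545.60409648 364.09116022]
[    0   274   640   206 36306] [212.72065223 424.49917369]
[319.12015012 267.98808412]
[320.46578672 340.91309565]
[317.6258724 187.0076615]
```

View pics/w4.png

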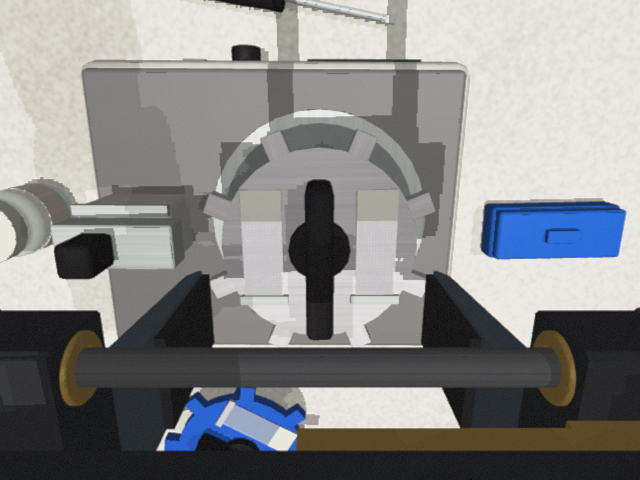

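The gripper is centred over the bar, which spans (319, 180 to 340). I descend and grip it.

Call:
send_rows --motion '[{"tx":0.0015,"ty":0,"tz":0.06,"rx":0,"ry":0,"rz":0,"gripper":-1},{"tx":0,"ty":0,"tz":0.06,"rx":0,"ry":0,"rz":0,"gripper":-1},{"tx":0,"ty":0,"tz":0.054,"rx":0,"ry":0,"rz":0,"gripper":-1},{"tx":0,"ty":0,"tz":0,"rx":0,"ry":0,"rz":0,"gripper":1},{"tx":0,"ty":0,"tz":0,"rx":0,"ry":0,"rz":0,"gripper":1},{"tx":0,"ty":0,"tz":0,"rx":0,"ry":0,"rz":0,"gripper":1},{"tx":0,"ty":0,"tz":0,"rx":0,"ry":0,"rz":0,"gripper":1},{"tx":0,"ty":0,"tz":0,"rx":0,"ry":0,"rz":0,"gripper":1},{"tx":0,"ty":0,"tz":0,"rx":0,"ry":0,"rz":0,"gripper":1},{"tx":0,"ty":0,"tz":0,"rx":0,"ry":0,"rz":0,"gripper":1},{"tx":0,"ty":0,"tz":0,"rx":0,"ry":0,"rz":0,"gripper":1},{"tx":0,"ty":0,"tz":0,"rx":0,"ry":0,"rz":0,"gripper":1}]' --grip_force 25

```text
time_s: 10.18
ee_pos: [503.9, 16.0, 161.7]
ee_rot: [180.0, 0.0, 179.0]
force: [-0.0, -0.0, -1.0]
gripper_width: 15.8
gripper_force: 25.0
```

Call:
send_rows --motion '[{"tx":0,"ty":0,"tz":0,"rx":0,"ry":0,"rz":0,"gripper":1},{"tx":0,"ty":0,"tz":0,"rx":0,"ry":0,"rz":0,"gripper":1}]'

```text
time_s: 10.42
ee_pos: [503.9, 16.0, 161.7]
ee_rot: [180.0, 0.0, 179.0]
force: [0.0, 1.5, -1.4]
gripper_width: 15.8
gripper_force: 25.0
```

Call:
send_rows --motion '[{"tx":0,"ty":0,"tz":0,"rx":0,"ry":0,"rz":0.15,"gripper":1},{"tx":0,"ty":0,"tz":0,"rx":0,"ry":0,"rz":0.15,"gripper":1},{"tx":0,"ty":0,"tz":0,"rx":0,"ry":0,"rz":0.15,"gripper":1},{"tx":0,"ty":0,"tz":0,"rx":0,"ry":0,"rz":0.15,"gripper":1},{"tx":0,"ty":0,"tz":0.001,"rx":0,"ry":0,"rz":0,"gripper":1},{"tx":0,"ty":0,"tz":0.001,"rx":0,"ry":0,"rz":0,"gripper":1},{"tx":0,"ty":0,"tz":0,"rx":0,"ry":0,"rz":0,"gripper":1}]'

```text
time_s: 11.3
ee_pos: [503.9, 15.8, 161.6]
ee_rot: [180.0, 0.0, 161.0]
force: [-1.3, 0.4, 5.2]
gripper_width: 15.8
gripper_force: 25.0
```

Call:
send_rows --motion '[{"tx":0,"ty":0,"tz":-0.0006,"rx":0,"ry":0,"rz":0.1,"gripper":1},{"tx":0,"ty":0,"tz":0,"rx":0,"ry":0,"rz":0.1,"gripper":1},{"tx":0,"ty":0,"tz":0,"rx":0,"ry":0,"rz":0,"gripper":1}]'

```text
time_s: 11.68
ee_pos: [503.5, 15.7, 161.4]
ee_rot: [-180.0, -0.0, 155.1]
force: [-1.1, -0.6, 5.1]
gripper_width: 15.3
gripper_force: 25.0
```

Call:
send_rows --motion '[{"tx":0,"ty":0,"tz":0,"rx":0,"ry":0,"rz":0.1,"gripper":1},{"tx":0,"ty":0,"tz":0,"rx":0,"ry":0,"rz":0.1,"gripper":1},{"tx":0,"ty":0,"tz":0,"rx":0,"ry":0,"rz":0,"gripper":1}]'

```text
time_s: 12.05
ee_pos: [503.5, 16.0, 160.8]
ee_rot: [-180.0, -0.1, 149.1]
force: [-1.6, 0.3, 1.7]
gripper_width: 16.1
gripper_force: 25.0
```

Call:
send_rows --motion '[{"tx":0,"ty":0,"tz":0.001,"rx":0,"ry":0,"rz":0,"gripper":1},{"tx":0,"ty":0,"tz":0.001,"rx":0,"ry":0,"rz":0,"gripper":1},{"tx":0,"ty":0,"tz":0,"rx":0,"ry":0,"rz":0,"gripper":1}]'

```text
time_s: 12.42
ee_pos: [503.5, 15.9, 159.8]
ee_rot: [-180.0, -0.1, 149.0]
force: [-1.6, 1.3, 0.1]
gripper_width: 16.1
gripper_force: 25.0
```

The rotor is dropping freely, so I push it home.

Call:
send_rows --motion '[{"tx":0,"ty":0,"tz":0.003,"rx":0,"ry":0,"rz":0,"gripper":1},{"tx":0,"ty":0,"tz":0.003,"rx":0,"ry":0,"rz":0,"gripper":1},{"tx":0,"ty":0,"tz":0.003,"rx":0,"ry":0,"rz":0,"gripper":1},{"tx":0,"ty":0,"tz":0.003,"rx":0,"ry":0,"rz":0,"gripper":1},{"tx":0,"ty":0,"tz":0,"rx":0,"ry":0,"rz":0,"gripper":1},{"tx":0,"ty":0,"tz":0,"rx":0,"ry":0,"rz":0,"gripper":1}]'

```text
time_s: 13.18
ee_pos: [503.7, 15.9, 153.7]
ee_rot: [-180.0, -0.0, 149.0]
force: [-2.1, 2.0, -1.4]
gripper_width: 15.8
gripper_force: 25.0
```

Call:
send_rows --motion '[{"tx":0,"ty":0,"tz":0.002,"rx":0,"ry":0,"rz":0,"gripper":1},{"tx":0,"ty":0,"tz":0.001,"rx":0,"ry":0,"rz":0,"gripper":1},{"tx":0,"ty":0,"tz":0.001,"rx":0,"ry":0,"rz":0,"gripper":1},{"tx":0,"ty":0,"tz":0,"rx":0,"ry":0,"rz":0,"gripper":1}]'

```text
time_s: 13.68
ee_pos: [503.9, 16.0, 152.2]
ee_rot: [180.0, -0.0, 149.0]
force: [-4.6, 2.9, 2.0]
gripper_width: 15.6
gripper_force: 25.0
```

Call:
send_rows --motion '[{"tx":0,"ty":0,"tz":0.0015,"rx":0,"ry":0,"rz":0,"gripper":1},{"tx":0,"ty":0,"tz":0.0015,"rx":0,"ry":0,"rz":0,"gripper":1},{"tx":0,"ty":0,"tz":0,"rx":0,"ry":0,"rz":0,"gripper":1},{"tx":0,"ty":0,"tz":0,"rx":0,"ry":0,"rz":0,"gripper":1}]'

```text
time_s: 14.18
ee_pos: [503.9, 16.0, 152.2]
ee_rot: [180.0, 0.0, 149.0]
force: [-6.2, 2.6, 12.1]
gripper_width: 15.7
gripper_force: 25.0
```

It sits solidly at the home height, 9.5 mm down under 12 N. I ease off, open and lift.

Call:
send_rows --motion '[{"tx":0,"ty":0,"tz":-0.003,"rx":0,"ry":0,"rz":0,"gripper":1},{"tx":0,"ty":0,"tz":0,"rx":0,"ry":0,"rz":0,"gripper":-1},{"tx":0,"ty":0,"tz":0,"rx":0,"ry":0,"rz":0,"gripper":-1},{"tx":0,"ty":0,"tz":0,"rx":0,"ry":0,"rz":0,"gripper":-1},{"tx":0,"ty":0,"tz":0,"rx":0,"ry":0,"rz":0,"gripper":-1},{"tx":0,"ty":0,"tz":0,"rx":0,"ry":0,"rz":0,"gripper":-1},{"tx":0,"ty":0,"tz":-0.06,"rx":0,"ry":0,"rz":0,"gripper":-1},{"tx":0,"ty":0,"tz":-0.08,"rx":0,"ry":0,"rz":0,"gripper":-1},{"tx":0,"ty":0,"tz":-0.08,"rx":0,"ry":0,"rz":0,"gripper":-1},{"tx":0,"ty":0,"tz":0,"rx":0,"ry":0,"rz":0,"gripper":-1},{"tx":0,"ty":0,"tz":0,"rx":0,"ry":0,"rz":0,"gripper":-1}]'

```text
time_s: 15.55
ee_pos: [503.4, 15.8, 261.3]
ee_rot: [-180.0, -0.1, 149.0]
force: [-0.2, -0.5, -1.4]
gripper_width: 91.0
gripper_force: 0.0
```

```bash
python3 - <<'E'
from h import *
a=grab('scene');b=grab('wrist');print(env.state()['force'])
o=pickle.load(open('scene.pkl','rb'))
cr=lambda f:cv2.resize(f['frame'][160:330,180:400],None,fx=1.8,fy=1.8)
t=np.hstack([cr(o),cr(a)]);cv2.imwrite('pics/end.png',t[:,:,::-1])
cv2.imwrite('pics/w5.png',b['frame'][:,:,::-1])
E
```

```text
[ 0.13703535 -0.39179211  0.27476409]
```

View pics/end.png

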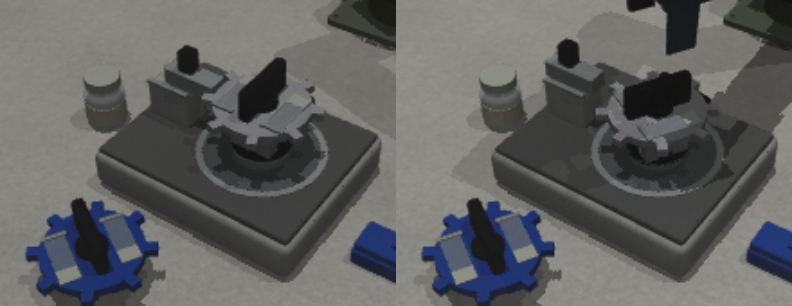

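View pics/w5.png

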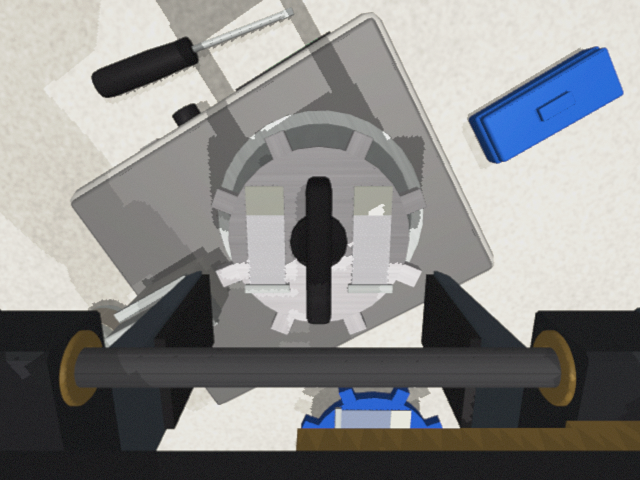

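The rotor sits lower and turned 30°, the bolt is drawn back, and the jar, case and screwdriver are where they were. I am handing it in.

```bash
python3 -c "
from workcell import env
print(env.job_done())"
```

```text
the job is handed in; nothing more can be done
None
```

The job is handed in: bolt drawn back about 26 mm, rotor turned 30° onto the drive and pressed home (9.5 mm drop, stopped solid at 12 N), gripper released, and no bystander touched; the hand-in call returned no verdict.

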